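Slide a test cassette off the warming block and lay it on the reader

TASK

The purple test cassette lies sunk between the guide rails of the warming block, where it cannot be gripped. Slide it flat along its lane until a good third of it juts out over the block's open edge, then take it by the jutting end, lift it clear and set it down from the hand, flat, lengthwise and centred, on the narrow raised bed of the strip reader. Leave the orange cassette where it is.

Things in the scene. Friction and masses are not known exactly. Their poses are not given: they have to be found in the camera images.
- purple_cassette: purple plastic test cassette with a white window on top, 100 (x) x 44 (y) x 7 (z) mm, 25-50 g. Origin: centre of its underside; x along its length, z up. Starts flat in a lane of the block, -x end 25 to 45 mm inside the block's open edge, with 50 mm or more of free lane behind its +x end, where closed fingertips can push it. Stops when the push stops; tips off if over half its length juts out.
- orange_cassette: the same kind of cassette in orange (100 x 44 x 7 mm, origin at the centre of its underside), lying in the other lane; it must stay there.
- block: fixed aluminium warming block, 205 (x) x 132 (y) mm, origin at the centre of its underside. Two lanes along x, 48 mm wide, centred at y = +30 and -30 mm, floors 40 mm above the origin, flanked by 12 mm wide blue rails 7 mm high (level with the cassette tops). The -x edge (x = -102.5 mm) is open, a free 40 mm drop to the table; the +x end has a stop 12 mm high, 8 mm thick.
- bed (a point): centre of the top of the strip reader's raised bed (fixed): black bar 90 (x, its length) x 28 (y) mm, top 45 mm above the table, 35 mm above the grey base plate around it; z up. Narrower than a cassette: fingers holding one by its long sides pass beside it. The white housing, 130 mm wide, its top 80 mm above the table, spans 75 to 215 mm from this point in +x.
Mind the look-alikes: they are no part of the job. There is more than one size of the purple_cassette; the job needs the middle-sized.

How it is judged:
By the outcome, as a careful person would: the job done as asked, in the order asked, and still so for the second after the job is handed in, with the robot touching nothing.
It also fails if it takes over 54 s, if anything falls off the work surface, if the arm or the gripper's body presses on something with over 40 N, if the wrist force passes 120 N, or if a joint passes its speed limit or range.

ROBOT

A 6-joint arm with a two-finger parallel gripper is mounted at the origin on the work surface. World frame = base frame: x ahead of the robot, y to its left, z up, the work surface at z = 0. Lengths are in m, angles in rad, forces in N, time in s.
With the tool pointing down it reaches from about 0.275 to 0.825 m from the base axis. Payload 4.9 kg.
Tool frame: the origin (TCP) lies midway between the tips of the shut fingers; the grasp point (between the pads) lies 19 mm behind it (grip_point_offset is the distance from the TCP to the grasp point, in m); z points along the fingers, y is the line along which they close (so a half turn about z gives the same grasp; the last joint's range is limited). The gripper opens to 85 mm and grips with 20 to 120 N. Pads are 22 mm wide; open, the fingers measure 114 mm over their backs; the gripper's body (76 mm by 85 mm) begins 54 mm behind the grasp point. The pads swing forward as they close: fully open they stand 13 mm farther back than shut.
Start: joints at [-1.387, 0.326, -0.193, 1.052, 0, 1.437], TCP at [0.172, -0.522, 0.231] pointing down, gripper open.
Joint ranges: [-2.65, 2.65], [-0.97, 1.79], [-1.3, 1.35], [-1.93, 2.1], [-1.47, 1.37], [-3.14, 3.14]. Speed limits (rad/s): [2.57, 2.57, 3.14, 3.14, 3.14, 3.14].

INTERFACE

Orientations are given as a rotation vector (axis times angle).
In Python, from cell import * gives the robot as it stands. Calls block until the motion is done:
- movep(position, orientation): joint-space move of the TCP to a pose.
- move_l(position, velocity=0.15, rot=None, until_force=None): straight line of the TCP; rot=None keeps the orientation; velocity is the mean speed in m/s. With until_force (N) it stops when the force on the tool has changed by that much, and returns True; else False.
- set_joints(angles): joint-space move.
- let_go() and grab(newtons=None): open the fingers fully, or close them until they stop; newtons is the grip in N (None keeps the last).
- sleep(seconds).
- ik(position, orientation): joint angles nearest the present ones, or None.
- get_state(): the state.
- grab_frame(name): name is "scene" or "top" or "wrist"; returns a dict with "img" (420x560x3 uint8, red, green, blue), "fx", "fy", "cx", "cy" (pixels), "k1" (the pictures are not rectified: a ray, as slopes to the right and down, at radius r is drawn at 1 + k1 r^2 times it, then the intrinsics apply), "cam_to_world" (4x4, takes a point from camera to world coordinates); the wrist camera has in their place "T_tool_cam" (4x4, takes a point from camera to tool coordinates, whose origin is the TCP and whose axes are the flange's). Camera axes: x right, y down, z forward; pixel columns grow to the right and rows downward; lengths in m; the calibration is good to about 2 mm. A picture is of the moment at which its call begins: read the wrist's pose just before it. There is no depth.
A pose or a line that the arm cannot do raises MotionError and nothing moves.
- sign_off(): hands the job in; it is judged then, once.
Trained networks look in the newest picture that a camera, given by its name, has taken for a name from the list of things; names that differ only in an ending like _2 or _b are one class to them, and where a whole thing is asked for, a point or a joint stands for the part that bears it (a point fixed in the world has none). Each returns a list of dicts, best first, with "score" (0 to 1); they miss things now and then, are a little off and sometimes report something else, mostly with a low value. They report only what shows in the picture. A call takes as long as a camera call. They do not tell look-alikes from the thing itself.
- spot_in(camera, name): "centre" ([column, row] in pixels, amid what is visible of it).
- silhouettes(camera, name): "mask" (420x560 bool, what is visible of it) and "centre" ([column, row] in pixels, amid what is visible of it).
- tip_of(camera, name): "centre" ([column, row] in pixels: a listed point, or the origin of a listed thing).
The state is a dict: "clock": time; "q": joint angles; "joint_velocities": joint speeds; "tau": joint torques, N m; "position": TCP position; "eef_rot": TCP orientation; "contact_force": force on the tool from outside, world axes, zero at the start; "wrist_torque": the same for the moment, N m; "finger_gap": opening from 0.0 (shut) to 1.0 (fully open); "grasp_force": force on a finger pad.
Only numpy, scipy, OpenCV 4.12 (cv2) and the standard library are available. Lean on these libraries where they do the work, as an engineer would, in place of code of your own. Each camera call takes 0.05 s, during which the arm holds its last target. There are 200 camera calls.

## Working session

There is one attempt and no reset: what is moved stays moved. The work goes in short steps, each a Python script; the robot and the scene stay as the last script left them, time stands still between calls to the robot, and variables do not carry over. Pictures are saved under pics/ and viewed, at most 10 in all, crops included, and the job is handed in when it is done.

```bash
mkdir -p pics; ls
cat > h.py <<'E'
from cell import *
import numpy as np, cv2
from scipy.spatial.transform import Rotation as R
def cam(f,st=None):
    if "cam_to_world" in f: return np.array(f["cam_to_world"])
    T=np.eye(4);T[:3,:3]=R.from_rotvec(st["eef_rot"]).as_matrix();T[:3,3]=st["position"]
    return T@np.array(f["T_tool_cam"])
def px2w(f,T,px,z):
    px=np.atleast_2d(np.array(px,float)); d=np.c_[(px[:,0]-f["cx"])/f["fx"],(px[:,1]-f["cy"])/f["fy"]]
    u=d.copy()
    for _ in range(30): u=d/(1+f["k1"]*(u**2).sum(1,keepdims=True))
    r=np.c_[u,np.ones(len(u))]@T[:3,:3].T
    s=(z-T[2,3])/r[:,2]
    return T[:3,3]+r*s[:,None]
def save(f,n): cv2.imwrite(f"pics/{n}.png",cv2.cvtColor(np.array(f["img"]),cv2.COLOR_RGB2BGR))
def rect(f,T,mask,z):
    c,_=cv2.findContours(mask.astype(np.uint8),cv2.RETR_EXTERNAL,cv2.CHAIN_APPROX_NONE)
    c=max(c,key=cv2.contourArea)[:,0]
    w=px2w(f,T,c,z)[:,:2]
    (cx,cy),(a,b),th=cv2.minAreaRect((w*1000).astype(np.float32))
    if a<b: a,b,th=b,a,th+90
    return np.round([cx,cy,a,b,(th+90)%180-90],1)
E
python3 - <<'E'
from h import *
for n in ["top","scene"]:
    f=grab_frame(n);save(f,n+"1");T=cam(f)
    for k,z in [("purple_cassette",.047),("orange_cassette",.047),("block",.047)]:
        for s in silhouettes(n,k): print(n,k,s["score"],np.round(s["centre"]),rect(f,T,s["mask"],z))
    for s in tip_of(n,"bed"): print(n,"bed",s["score"],s["centre"],px2w(f,T,s["centre"],.045))
    for s in tip_of(n,"block"): print(n,"block o",s["score"],s["centre"],px2w(f,T,s["centre"],.0))
print(get_state()["clock"])
E
```

```text
pics
top purple_cassette 0.87 [210. 239.] [566.3 118.2 100.7  46.3 -78.9]
top purple_cassette 0.87 [213. 163.] [715.1 127.3 136.3  61.7  42.1]
top purple_cassette 0.75 [297. 186.] [672.9 -38.2  66.4  28.9 -58.6]
top orange_cassette 0.55 [214. 274.] [506.4 112.  100.2  45.4 -78.3]
top block 0.92 [181. 260.] [530.7 140.6 206.8 138.7 -79.4]
top bed 0.81 [337.3, 277.2] [[ 0.50983667 -0.1166652   0.045     ]]
top block o 0.86 [202.5, 264.0] [[0.52847481 0.13696067 0.        ]]
scene purple_cassette 0.85 [335. 230.] [566.5 121.  101.   47.3 -79.5]
scene purple_cassette 0.58 [225. 256.] [718.8 -12.9  65.8  32.1 -59.2]
scene orange_cassette 0.91 [345. 209.] [507.  113.1 101.7  47.8 -78.4]
scene block 0.63 [366. 239.] [550.2 146.  206.3 178.7 -78.4]
scene bed 0.86 [238.7, 170.7] [[ 0.50477482 -0.12504231  0.045     ]]
scene bed 0.68 [333.8, 232.3] [[0.57309813 0.12034503 0.045     ]]
scene block o 0.62 [350.2, 239.7] [[0.52997602 0.13914768 0.        ]]
0.6
```

View pics/top1.png

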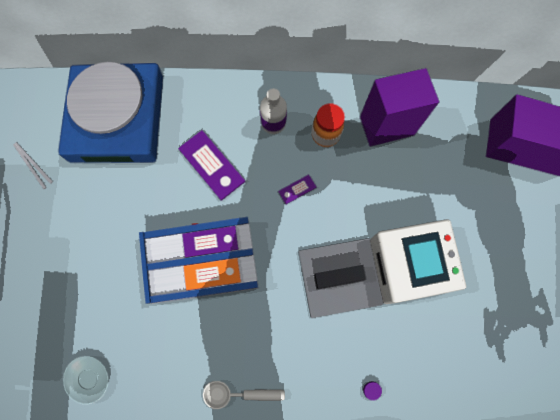

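View pics/scene1.png

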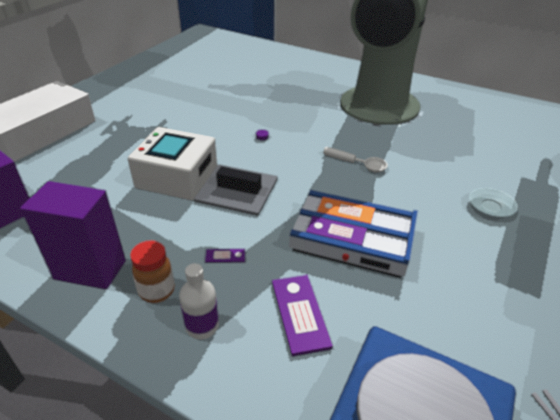

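Top view: the middle-sized purple cassette is in the block at (210,239). The block's open edge faces right (−y), at about (253,250), and its stop is at the left. The bed bar is at (338,277) with the housing to its right. The large purple cassette at (213,163) and the small one at (297,186) are look-alikes. Next I take close wrist views.

```bash
cat >> h.py <<'E'
def down(yaw):  # tool x axis at yaw, z down
    c,s=np.cos(yaw),np.sin(yaw)
    return R.from_matrix(np.array([[c,s,0],[s,-c,0],[0,0,-1.]])).as_rotvec()
E
python3 - <<'E'
from h import *
st=get_state();M=R.from_rotvec(st["eef_rot"]).as_matrix();print(M.round(2))
f=grab_frame("wrist");print(np.round(f["T_tool_cam"],3),f["fx"])
for a in (-79,101): print(a,ik([.54,.10,.26],down(np.radians(a))),ik([.5,-.12,.22],down(np.radians(a))))
E
```

```text
[[ 0.95  0.31 -0.  ]
 [ 0.31 -0.95  0.  ]
 [-0.   -0.   -1.  ]]
[[-0.    -0.946 -0.325  0.084]
 [ 1.    -0.    -0.001  0.   ]
 [ 0.001 -0.325  0.946 -0.142]
 [ 0.     0.     0.     1.   ]] 343.97784813274984
-79 [ 0.04868867  0.30747967 -0.14445201  1.11886465  0.         -1.71409388] [-0.37917371  0.26845713 -0.30338931  0.99894988  0.         -2.14195625]
101 [ 0.04868867  0.30747967 -0.14445201  1.11886465  0.          1.42749878] [-0.37917371  0.26845713 -0.30338931  0.99894988  0.          0.9996364 ]
```

Run:
```python
from h import *
rot=down(np.radians(101))
for n,p in [("w_bed",[.507,-.12,.22]),("w_blk",[.54,.12,.20])]:
    movep(p,rot); st=get_state(); f=grab_frame("wrist");save(f,n);T=cam(f,st)
    for k,z in [("purple_cassette",.047),("orange_cassette",.047),("block",.047)]:
        for s in silhouettes("wrist",k): print(n,k,s["score"],np.round(s["centre"]),rect(f,T,s["mask"],z))
    for s in tip_of("wrist","bed"): print(n,"bed",s["score"],s["centre"],px2w(f,T,s["centre"],.045))
    for s in tip_of("wrist","block"): print(n,"block o",s["score"],s["centre"],px2w(f,T,s["centre"],.0))
    np.savez(n+".npz",T=T,**f)
print(get_state()["clock"])
```

```text
w_bed purple_cassette 0.94 [529.   7.] [675.5  59.6  30.   11.9  10.3]
w_bed purple_cassette 0.68 [467. 127.] [661.2 -38.4  63.7  29.8 -57.5]
w_bed block 0.7 [371.   6.] [551.9  38.1 131.2   9.1  10.7]
w_bed bed 0.55 [290.8, 183.4] [[ 0.51652721 -0.11781337  0.045     ]]
w_blk purple_cassette 0.74 [311. 189.] [566.7 121.9 100.9  44.7 -78.8]
w_blk purple_cassette 0.6 [371. 329.] [661.5  -7.9  66.6  23.1 -61.2]
w_blk purple_cassette 0.56 [473. 195.] [703.9 144.5 125.8  59.5  41.8]
w_blk orange_cassette 0.71 [242. 185.] [508.2 114.8 101.2  46.2 -79.6]
w_blk block 0.75 [276. 110.] [533.  143.4 204.5 134.1 -78.8]
w_blk bed 0.95 [213.2, 390.3] [[ 0.51080565 -0.12080213  0.045     ]]
4.1083
```

View pics/w_bed.png

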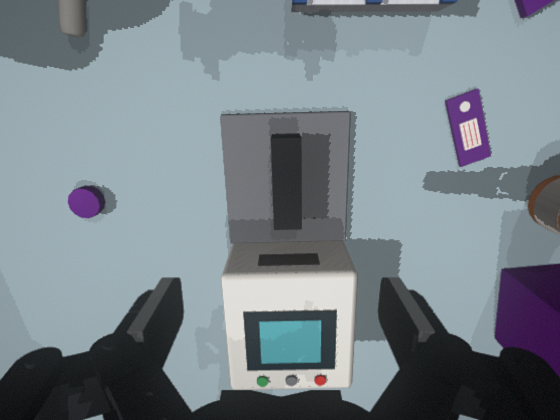

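View pics/w_blk.png

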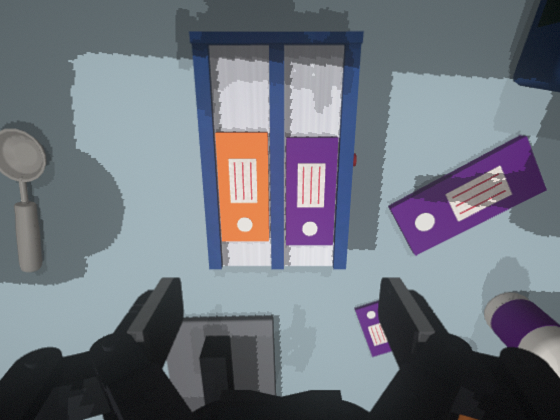

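Bed view: the black bar spans about (272–302, 135–229). Block view: the purple cassette is at (286–338, 136–245), the open edge is at row 268, and the stop is at the top. I'll convert the corners and check them against the given sizes.

Run:
```python
from h import *
f=dict(np.load("w_bed.npz"));g=f["img"];T=f["T"]
m=np.zeros(g.shape[:2],bool);sub=g[125:236,262:312].max(2);m[125:236,262:312]=sub<45
print("bar",rect(f,T,m,.045),m.sum())
c=cv2.resize(cv2.convertScaleAbs(g[100:250,210:360][:,:,::-1],alpha=2.5),None,fx=4,fy=4,interpolation=cv2.INTER_NEAREST);cv2.imwrite("pics/bedcrop.png",c)
b=dict(np.load("w_blk.npz"))
p=px2w(b,b["T"],[[209,269],[346,269],[229,269]],.047)*1000;print(p.round(1),np.linalg.norm(p[0]-p[1]))
p=px2w(b,b["T"],[[286,244],[334,245],[338,138],[287,136]],.047)*1000;print(p.round(1),p.mean(0))
```

```text
bar [503.3 -74.9  25.4   3.4  12.9] 102
[[487.6  29.4  47. ]
 [617.1  54.5  47. ]
 [506.5  33.1  47. ]] 131.92197412781064
[[555.3  69.4  47. ]
 [599.7  76.9  47. ]
 [579.3 174.   47. ]
 [536.6 167.4  47. ]] [567.71735576 121.92626385  47.        ]
```

View pics/bedcrop.png

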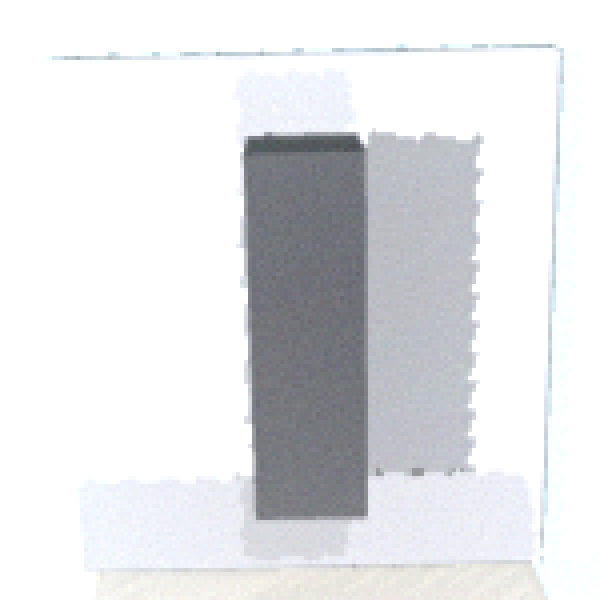

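Everything agrees: the block width measures 132 mm, the cassette is 0.4 mm off its lane centre, and its near end is 26 mm inside the edge. Now I push.

```bash
cat >> h.py <<'E'
YAW=np.radians(100.97); U=np.array([np.cos(YAW),np.sin(YAW)]); E0=np.array([.5818,.0477])
ROT=down(YAW)
def P(s,z): return [*(E0+U*s),z]
def look(n,z=.047):
    st=get_state(); f=grab_frame("wrist");save(f,n);T=cam(f,st)
    for s in silhouettes("wrist","purple_cassette"):
        r=rect(f,T,s["mask"],z); d=r[:2]/1000-E0
        print(n,round(s["score"],2),r,"s=",(d@U*1000).round(1),"lat",(1000*(d[0]*U[1]-d[1]*U[0])).round(1))
    return f,T
E
python3 - <<'E'
from h import *
f=dict(np.load("w_bed.npz"))
c=np.array([[245,153],[366,147],[368,518],[257,520]])/4+[210,100]-.5+.125
p=px2w(f,f["T"],c,.045)[:,:2]*1000
print(p.round(1),p.mean(0),[np.linalg.norm(p[i]-p[i-1]).round(1) for i in range(4)])
d=(p[0]+p[1]-p[2]-p[3]);print("ang",np.degrees(np.arctan2(d[1],d[0])))
grab(30)
movep(P(.150,.10),ROT); move_l(P(.150,.052),.15); print(move_l(P(.150,.0435),.03,until_force=6), get_state()["position"])
print(move_l(P(.078,.0435),.05,until_force=15), get_state()["position"], get_state()["contact_force"])
look("push1"); print(get_state()["clock"])
E
```

```text
[[ 490.3  -79.5]
 [ 517.   -73. ]
 [ 536.4 -161.6]
 [ 509.4 -167.4]] [ 513.26477234 -120.36931592] [np.float64(90.0), np.float64(27.5), np.float64(90.8), np.float64(27.6)]
ang 102.30007313629477
False [0.55316433 0.19501937 0.04350681]
False [0.5668557  0.12448753 0.04345809] [-0.4345764   0.99617195  0.67452374]
push1 0.64 [671.3 137.1  64.7  55.   41.8] s= 70.7 lat 104.9
8.0333
```

Run:
```python
from h import *
move_l(P(.08,.0435),.1); move_l(P(.08,.20),.3); look("push2"); print(get_state()["clock"])
```

```text
push2 0.86 [707.2 145.3 126.1  59.5  41.7] s= 72.0 lat 141.7
push2 0.71 [656.1  12.8  27.5  21.1  32.7] s= -48.4 lat 66.3
push2 0.55 [575.3  80.7  70.   44.5 -79. ] s= 33.6 lat -0.1
9.0583
```

View pics/push2.png

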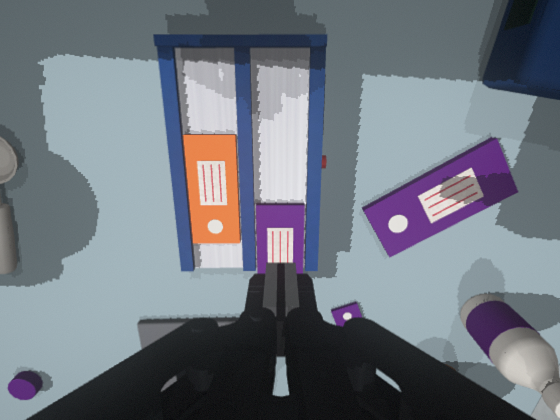

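Run:
```python
from h import *
move_l(P(.082,.055),.3); move_l(P(.082,.0435),.06,until_force=6); move_l(P(.0705,.0435),.03); 
move_l(P(.082,.0435),.1); move_l(P(.082,.12),.3)
let_go(); movep(P(-.022,.14),ROT); look("jut"); print(get_state()["clock"])
```

```text
jut 0.72 [667.2 -14.5  62.   26.9 -57.6] s= -77.3 lat 72.0
jut 0.68 [579.5  55.9 100.   44.3 -79.1] s= 8.5 lat -0.7
jut 0.6 [701.3 127.6 111.3  55.4  42.2] s= 55.7 lat 132.5
12.625
```

View pics/jut.png

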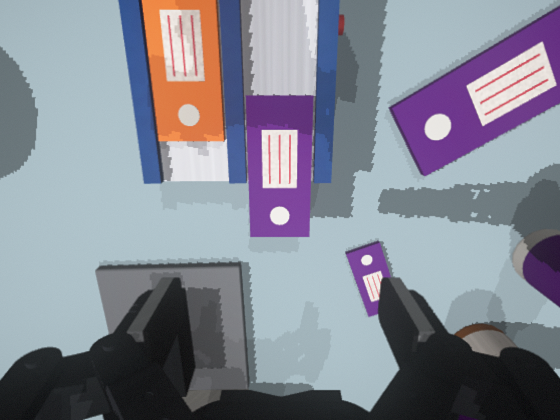

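The jut is about 40 mm: the cassette spans rows 96–237 and the block edge is at row 183. The finger corridors are clear. Now I grip and lift.

Run:
```python
from h import *
L=np.array([U[1],-U[0]])*-.0005
def Q(s,z): p=P(s,z); return [p[0]+L[0],p[1]+L[1],z]
move_l(Q(-.023,.06),.2); print(move_l(Q(-.023,.022),.08,until_force=8))
grab(30); st=get_state(); print(st["finger_gap"],st["grasp_force"],st["contact_force"])
move_l(Q(-.023,.047),.06); move_l(Q(-.023,.122),.15)
f,T=look("lift",.147); st=get_state();np.savez("lift.npz",T=T,**f); print(st["finger_gap"],st["grasp_force"],st["position"],st["clock"])
```

```text
False
0.5040686575560185 32.946651577949524 [-0.98925467 -0.42830428  2.33918391]
lift 0.91 [622.2  43.1  33.2  13.6 -54.8] s= -12.2 lat 38.8
lift 0.81 [636.9 115.4  51.9  29.7  42.1] s= 56.0 lat 67.0
lift 0.74 [579.   57.4  97.8  43.9 -78.6] s= 10.1 lat -0.9
0.509284669803808 32.70843744277954 [0.5845455  0.02512189 0.12052102] 15.575
```

View pics/lift.png

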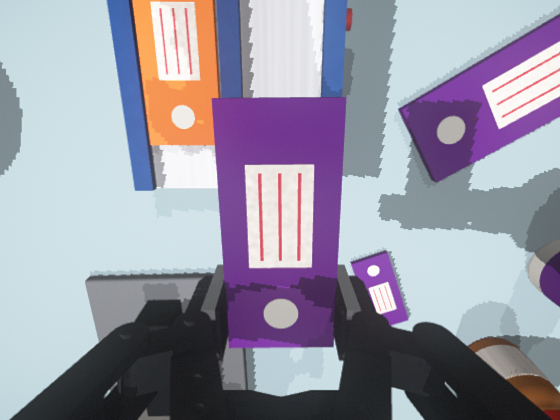

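Held cleanly: the top face corners are about (213,98), (345,98), (332,346) and (229,346). I'll solve its pose in the hand.

Run:
```python
from h import *
f=dict(np.load("lift.npz"));T=f["T"]
K=np.array([[f["fx"],0,f["cx"]],[0,f["fy"],f["cy"]],[0,0,1]],float)
# object: x toward far end, y left, z up, at top-face centre
o=np.array([[50,22,0],[50,-22,0],[-50,-22,0],[-50,22,0]],float)/1000
i=np.array([[213,98],[345,98],[332,346],[229.5,346]],float)
ok,r,t=cv2.solvePnP(o,i,K,np.array([float(f["k1"]),0,0,0]))
W=T@np.vstack([np.c_[cv2.Rodrigues(r)[0],t],[0,0,0,1]])
pr,_=cv2.projectPoints(o,r,t,K,np.array([float(f["k1"]),0,0,0]));print((pr[:,0]-i).round(1).tolist())
print(W.round(4)); st=get_state()
d=W[:2,3]-np.array(st["position"])[:2];print("s off",d@U,"lat",d[0]*U[1]-d[1]*U[0],"yaw",np.degrees(np.arctan2(W[1,0],W[0,0])),"pitch",np.degrees(np.arcsin(W[2,0])))
print("dz",W[2,3]-st["position"][2])
```

```text
[[0.1, 0.5], [0.1, -0.3], [0.5, -0.1], [-0.7, -0.1]]
[[-0.1952 -0.9807 -0.0064  0.5794]
 [ 0.9807 -0.1953  0.0092  0.0559]
 [-0.0103 -0.0044  0.9999  0.1432]
 [ 0.      0.      0.      1.    ]]
s off 0.031190194606757007 lat 0.0007740301850708876 yaw 101.25704461623565 pitch -0.5887757623365545
dz 0.02264120064612668
```

```bash
cat >> h.py <<'E'
BY=np.radians(102.3);V=np.array([np.cos(BY),np.sin(BY)]);N=np.array([V[1],-V[0]]);BED=np.array([.5133,-.1204])
BROT=down(np.radians(102.0))
def B(s,z,lat=-.0006): return [*(BED+V*s+N*lat),z]
E
python3 - <<'E'
from h import *
movep(B(-.0312,.122),BROT); move_l(B(-.0312,.05),.15); sleep(.3)
f,T=look("hover",.075); np.savez("hover.npz",T=T,**f); st=get_state();print(st["position"],st["clock"])
E
```

```text
hover 0.57 [ 513.6 -120.    99.8   44.6  -77.3] s= -151.7 lat -98.9
[ 0.51965525 -0.1512105   0.05052292] 17.3833
```

View pics/hover.png

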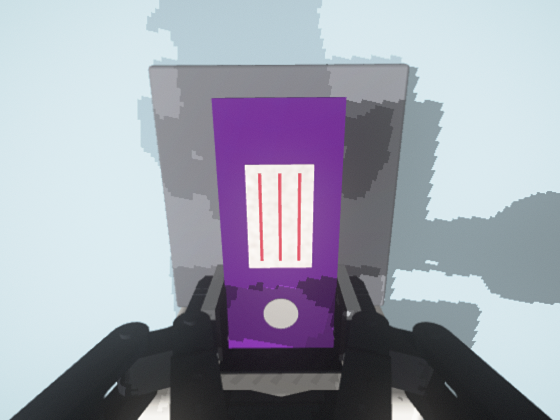

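The cassette hovers over the bed within about 0.5 mm and 0.4° of target. Lowering under force guard.

Run:
```python
from h import *
move_l(B(-.0312,.033),.08); sleep(.2)
print(move_l(B(-.0312,.021),.012,until_force=2)); st=get_state(); print(st["position"],st["contact_force"],st["clock"])
```

```text
True
[ 0.51937645 -0.15103648  0.02770437] [5.59179844e-01 9.22280094e-04 4.80260124e+00] 18.5083
```

Run:
```python
from h import *
p=get_state()["position"]
print(move_l([p[0],p[1],p[2]-.001],.01,until_force=4)); st=get_state(); print(st["position"],st["contact_force"],st["wrist_torque"])
let_go(); sleep(.2); p=get_state()["position"]; move_l([p[0],p[1],.14],.15)
move_l(B(-.0312,.22),.25); sleep(.3)
f,T=look("final",.052); print(get_state()["clock"])
f=grab_frame("top")
for k in ("purple_cassette","orange_cassette"):
    for s in silhouettes("top",k): print(k,s["score"],rect(f,cam(f),s["mask"],.05))
```

```text
False
[ 0.51942795 -0.1510254   0.02768193] [-3.8485795   1.34902684 11.09081307] [ 0.17306009  0.58361291 -0.00959464]
final 0.94 [660.1 -42.5  62.1  28.6 -57.9] s= -103.5 lat 59.7
final 0.61 [ 512.7 -119.8   99.6   43.9  -77.5] s= -151.3 lat -99.7
21.225
purple_cassette 0.89 [ 511.6 -121.6  100.1   44.6  -78.1]
purple_cassette 0.8 [672.2 -36.7  68.8  32.5 -57.5]
purple_cassette 0.66 [714.1 127.  135.5  60.6  42.3]
orange_cassette 0.95 [505.5 111.7 101.1  46.5 -78.6]
```

View pics/final.png

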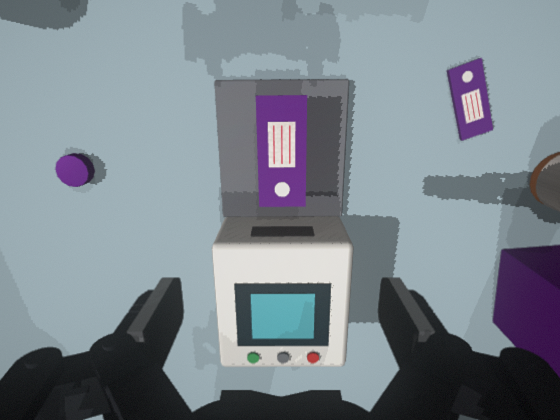

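The cassette lies flat and centred on the bed at about (282,150), within about 1 mm and 0.5°. The orange cassette hasn't moved, and the gripper is clear.

```bash
python3 -c "
from cell import *
print(sign_off())"
```

```text
the job is handed in; nothing more can be done
None
```

I slid the middle-sized purple cassette out until about 40 mm jutted over the edge, gripped it there and lifted it clear, then set it down flat and lengthwise on the reader bed, within about 1 mm of centre; the orange cassette stayed put, and I signed the job off at about 21 s.

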